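# Brake the dolly, load the toeboard, release the brake

## Robot

A 6-joint arm with a two-finger parallel gripper is mounted at the origin on the work surface. World frame = base frame: x ahead of the robot, y to its left, z up, the work surface at z = 0. Lengths are in m, angles in degrees, forces in N, time in s.
With the tool pointing down it reaches from about 0.3 to 0.85 m from the base axis. Payload 5.4 kg.
Tool frame: the origin (TCP) lies where the fingers leave the gripper's body, on its centre line; the fingertips stand 73 mm ahead of it and the grasp point (between the pads) lies 54 mm ahead of it; x points along the fingers, y is the direction in which the jaws open and shut, and the axes are right-handed (so a half turn about x gives the same grasp; the last joint's range is limited). The gripper opens to 85 mm and grips with 20 to 120 N. Pads are 22 mm wide; open, the fingers measure 114 mm over their backs; the gripper's body (76 mm by 85 mm) begins 54 mm behind the grasp point. The pads swing forward as they close: fully open they stand 13 mm farther back than shut.
Start: joints at [59.41, 9.076, 91.501, -0, 79.423, -12.038], TCP at [0.183, 0.545, 0.304] pointing down, gripper open.
Joint ranges: [-166.64, 166.64], [-54.1, 131.32], [10.49, 154.53], [-73.88, 253.88], [9.74, 151.15], [-171.62, 171.62]. Speed limits (degrees/s): [147.25, 147.25, 180, 180, 180, 180].

## Interface

Orientations are given as a 3x3 rotation matrix whose columns are the frame's x, y, z axes.
In Python, from rig import r gives the robot as it stands.
- The arm moves only by the tool apply_moves, never from a script. Its argument "plan" is one flat list of numbers, 7 for each row, row after row: the turn, a rotation vector about the world's x, y, z normalised to -1 to 1, where 1 is 5 degrees, then the shift along the world's x, y, z normalised to -1 to 1, where 1 is 25 mm, then the gripper's target within -1 to 1 (fully open at 1, half-way at 0, shut at -1). In form: [rx, ry, rz, dx, dy, dz, hand, rx, ry, rz, dx, dy, dz, hand, ...]. A call has 1 to 20 rows; each row shifts and turns the pose as measured when the row begins; what a row does not reach is not made up. A row lasts 1/10 s, in which the tool goes at most 50 mm and 8.59 degrees, less where a joint would pass 70% of its speed; a pose out of reach is approached as far as the arm can. A call with a number of a shift or a turn outside -1 to 1 is refused whole. A call with a gripper value outside its range is refused whole. The fingers move at their own pace and stop on an object; "force" is the grip in N (left out, the last holds). Time passes only in rows, so rows that do not move let the fingers close. It gives the time, the measured TCP pose, the force and the opening at its end, in the units of the state.
- r.get_obs(): the state, without advancing time (a new reading comes with each control period).
- r.capture(name): name is "scene" or "top" or "wrist"; returns a dict with "image" (384x512x3 uint8, red, green, blue), "depth" (384x512 float32, m along the optical axis (not along the pixel's ray), 0 where there is no reading), "fx", "fy", "cx", "cy" (pixels), "rvec" (rotation vector, rad) and "tvec" (3), from world to camera coordinates, as OpenCV has them; the wrist camera has in their place "tool_from_camera" (4x4, takes a point from camera to tool coordinates, whose origin is the TCP and whose axes are the tool frame's). Camera axes: x right, y down, z forward; pixel columns grow to the right and rows downward; lengths in m; the calibration is good to about 2 mm. The wrist camera is an equidistant fisheye: a pixel r from the principal point sees the ray r / f radians off the axis. A picture is of the moment at which its call begins: read the wrist's pose just before it.
- r.close_job(): hands the job in, once; it reports no verdict.
Trained networks look in a picture, given as the dict that the camera call returned (one of the last four; its "shot" number tells which), for a name from the list of things; names that differ only in an ending like _2 or _b are one class to them, and where a whole thing is asked for, a point or a joint stands for the part that bears it (a point fixed in the world has none). Each returns a list of dicts, best first, with "score" (0 to 1); they miss things now and then, are a little off and sometimes report something else, mostly with a low value. They report only what shows in the picture. A call takes as long as a camera call.
- r.look_for(thing, picture): "centre" ([x, y, z] in m, in world coordinates, good to about 4 mm: the middle of the surface that is visible of it).
The state is a dict: "clock": time; "joint_positions": joint angles; "qvel": joint speeds; "tau": joint torques, N m; "tool_pos": TCP position; "tcp_rot": TCP orientation; "force": force on the tool from outside, world axes, zero at the start; "ft_torque": the same for the moment, N m; "gripper_width": finger opening in m.
Only numpy, scipy, OpenCV 4.12 (cv2) and the standard library are available. Lean on these libraries where they do the work, as an engineer would, in place of code of your own. Each camera call takes 0.05 s, during which the arm holds its last target. There are 200 camera calls.

## Task

Press the red toe plate of the dolly's kick-down stop until its rubber foot bites firmly on the bench and stays down by itself, without stamping on it hard enough to jack the dolly up. With the dolly braked, slide the loose toeboard off the windchest onto the dolly's deck, squarely home against the raised lip at the end of the deck away from the chest. Then flick the stop lever all the way back up so that the dolly is free to roll; do not shove the dolly from its place, and leave the jar, the brass weight and the stack of pads where they are.

Things in the scene. Friction and masses are not known exactly. Their poses are not given: they have to be found in the camera images.
- bench: Plank bench that everything stands on; its top is at z = 0.
- chest: Oak windchest section, fixed, 300 (x) by 600 (y) mm, top at 120 mm. Origin on the bench below the middle of its near end face, which looks along its -y at the dolly; the chest runs from there to +y. A screwed-down neighbour toeboard, 22 mm thick, covers x = +35 to +140 mm; the loose toeboard lies in the bare lane centred at x = -60 mm.
- dolly: Low plywood dolly, about 5.5 kg, four 75 mm wheels; rolls along its own y only, resisting with just 1.3 N: unbraked it rolls off when a board is dragged onto it; braked it holds a push of 12 N. Origin on the bench below the deck's centre. Deck 240 (x) by 300 (y) mm, top at 118 mm (chest minus 2 mm), open at its +y end, 5 to 20 mm from the chest; lips on the other three sides.
- stop_link: The part of the kick-down stop lever that carries the foot; it turns as one with the lever. Origin on the lever's pivot, 115 mm from the dolly's centre towards its -y, 75 mm above the bench; x along the pivot, -y along the lever to the toe plate. The sprung rubber foot hangs 45 mm out from the pivot on a screw spindle; how far it is screwed out differs and cannot be read.
- stop_lever (a joint): Lever angle, rad: 0 = up on its stop (released), grows as the toe plate goes down, level at 0.26, end of travel 0.65. Stiff pivot: it stays where left; swinging it takes about 9 N at the toe plate. The foot meets the bench anywhere from 0.18 to 0.51; then the load climbs about 3 N per mm. A steady 14 to 16 N down on the toe plate locks it; over 18 N is too much. Lifting it off takes 8 to 13 N.
- toe_plate (a point): Middle of the top face of the red ribbed toe plate, 110 mm out from the pivot, beyond the dolly's -y end: 40 mm wide (dolly's x), 50 mm long (dolly's y), 5 mm thick, free all round; press it from above, pinch it across its 40 mm width or lift it from below. 109 mm above the bench when up, 48 to 89 mm when locked.
- toeboard: Loose pale plank (the toeboard; its neighbour is browner), 110 (x) by 260 (y) by 22 (z) mm, about 0.45 kg, with a row of four 26 mm through holes. Origin at the centre of its underside; starts lying on the chest, long side along y.
- board_lead (a point): Middle of the toeboard's -y end face (towards the dolly), 11 mm above its underside.
- board_tail (a point): Middle of the toeboard's +y end face (away from the dolly), 11 mm above its underside.
- pads: Bystander: stack of leathered pads, 38 by 62 by 28 mm, on the neighbour toeboard. Origin at the centre of its underside.
- jar: Bystander: amber glass jar with yellow cap, 60 mm across, 85 mm high, on the bench. Origin at its underside.
- weight: Bystander: knobbed brass weight, 52 mm across, 74 mm high, on the bench. Origin at its underside.
- end_lip (a point): Middle of the inner face of the dolly's raised end lip, at deck level, 138 mm from the dolly's centre towards its -y, where the toeboard must come home. The lip stands 14 mm above the deck; the side lips, inner faces at x = +-110 mm, stand 8 mm above it.

How it is judged (in metres and radians):
On the way, in this order (a step that is already met when the one before it is completed fails the run):
1. the stop is pressed down and let go: its foot bears on the bench with more than 12 N while the fingers touch nothing (contact force between stop_link and bench above 12 N and contact force between the fingers and anything else below 0.5 N), for 0.3 s.
2. with the stop still biting (over 8 N), the toeboard lies on the dolly's deck with its leading end within 6 mm of the end lip and square to it within 0.08 rad (contact force between stop_link and bench above 8 N and y of board_lead in the frame of dolly below -0.132 m and z of toeboard in the frame of dolly below 0.121 m and angle between the y axis of toeboard and the y axis of dolly, either way round below 0.08 rad), for 0.2 s.
At the end, for the whole second after the job is handed in: The stop lever is up again (within 0.10 rad of its upper stop); the toeboard lies flat on the dolly's deck, its leading end within 8 mm of the end lip and square to the deck within 0.08 rad; the dolly stands still within 25 mm of where it stood, and everything is at rest (value of joint stop_lever below 0.1 rad and y of board_lead in the frame of dolly below -0.13 m and z of toeboard in the frame of dolly between 0.114 and 0.121 m and angle between the y axis of toeboard and the y axis of dolly, either way round below 0.08 rad and distance of dolly from where it was at the start of the episode below 0.025 m and linear speed of each of dolly, toeboard below 0.01 m/s); the robot touches nothing.
It fails at once if the foot is forced onto the bench with more than 40 N (stamped on, jacking the dolly up) (contact force between stop_link and bench above 40 N).
It fails at once if the dolly is shoved or rolls more than 25 mm from its place (distance of dolly from where it was at the start of the episode above 0.025 m).
It fails at once if the jar, the brass weight or the stack of pads is moved by more than 15 mm (distance of any of jar, weight, pads from where it was at the start of the episode above 0.015 m).
It fails at once if the jar or the weight is tipped over (angle between any of jar, weight's own z axis and vertical above 0.3 rad).
It also fails if it takes over 72 s, if anything falls off the work surface, if the arm or the gripper's body presses on something with over 40 N, if the wrist force passes 120 N, or if a joint passes its speed limit or range.

## Working session

There is one attempt and no reset: what is moved stays moved. The work goes in short steps, Python scripts to look and compute and a tool call to move; the robot and the scene stay as the last step left them, time stands still between calls to the robot, and variables do not carry over. Pictures are saved under pics/ and viewed, about 8 in all and at most 12, crops included, and the job is handed in when it is done.

Besides the shell and the picture viewer there is one more tool, called as name(argument=value, ...) on one line, values as JSON. apply_moves: Moves the arm, as the interface text tells. Scaled input: -1 to 1 covers 25 mm each way for a shift and 5 degrees each way for a turn. Its arguments: {"type":"object","properties":{"plan":{"type":"array"},"force":{"type":"number"}},"required":["plan"]}

```bash
ls; mkdir -p pics; cat > h.py <<'E'
import numpy as np, cv2
from rig import r
def cam(n):
    p=r.capture(n); return p
def save(p,f): cv2.imwrite('pics/'+f,cv2.cvtColor(p['image'],cv2.COLOR_RGB2BGR))
def cloud(p):
    d=p['depth']; v,u=np.mgrid[0:d.shape[0],0:d.shape[1]]
    P=np.stack([(u-p['cx'])/p['fx']*d,(v-p['cy'])/p['fy']*d,d],-1)
    R=cv2.Rodrigues(np.array(p['rvec'],float))[0]
    W=(P-np.array(p['tvec']).ravel())@R
    W[d==0]=np.nan
    return W
E
python3 - <<'E'
from h import *
o=r.get_obs();print(o)
a=cam('scene');b=cam('top')
cv2.imwrite('pics/a.png',cv2.cvtColor(np.hstack([a['image'],b['image']]),cv2.COLOR_RGB2BGR)[:, :])
save(a,'s.png');save(b,'t.png')
np.save('top.npy',cloud(b));np.save('sc.npy',cloud(a))
for n,p in(('scene',a),('top',b)):
  for t in ['chest','dolly','toe_plate','toeboard','pads','jar','weight','stop_link']:
    print(n,t,[(np.round(x['centre'],3),round(x['score'],2)) for x in r.look_for(t,p)[:2]])
E
```

```text
pics
{'clock': 0.0, 'joint_positions': array([ 5.94113070e+01,  9.11260170e+00,  9.15722460e+01, -7.20377583e-04,
        7.94227770e+01, -1.20383325e+01]), 'qvel': array([ 0.09706778, -0.0857354 ,  0.03976054, -0.00962211,  0.06766079,
       -0.08355163]), 'tau': array([ 4.66803467e-04, -3.95994937e+01, -3.31432486e+01, -1.46422599e-04,
        8.19853070e-03, -1.34761083e-05]), 'tool_pos': array([0.18271494, 0.54470702, 0.30291661]), 'tcp_rot': array([[-9.45227337e-04,  3.18135001e-01,  9.48044950e-01],
       [-1.62329996e-03,  9.48043637e-01, -3.18136179e-01],
       [-9.99998236e-01, -1.83967235e-03, -3.79688227e-04]]), 'force': array([-1.12210077,  0.06906848,  0.41912008]), 'ft_torque': array([ 0.03501521, -0.03690603,  0.02046972]), 'gripper_width': 0.08526777585658765}
scene chest [(array([0.688, 0.396, 0.115]), 0.61)]
scene dolly [(array([ 0.503, -0.106,  0.118]), 0.72), (array([ 0.459, -0.321,  0.106]), 0.71)]
scene toe_plate [(array([ 0.46 , -0.324,  0.103]), 0.69)]
scene toeboard [(array([0.525, 0.228, 0.145]), 0.87), (array([ 0.502, -0.106,  0.116]), 0.68)]
scene pads [(array([0.696, 0.387, 0.172]), 0.69)]
scene jar []
scene weight [(array([ 0.636, -0.297,  0.042]), 0.92), (array([0.696, 0.384, 0.172]), 0.58)]
scene stop_link []
top chest [(array([0.614, 0.384, 0.122]), 0.96)]
top dolly [(array([ 0.476, -0.11 ,  0.117]), 0.92), (array([ 0.456, -0.317,  0.102]), 0.5)]
top toe_plate [(array([ 0.459, -0.317,  0.096]), 0.65)]
top toeboard [(array([0.51 , 0.219, 0.139]), 0.9)]
top pads [(array([0.688, 0.388, 0.174]), 0.67)]
top jar [(array([ 0.309, -0.2  ,  0.088]), 0.93)]
top weight [(array([ 0.61 , -0.298,  0.043]), 0.48)]
top stop_link [(array([ 0.476, -0.113,  0.113]), 0.48)]
```

View pics/t.png

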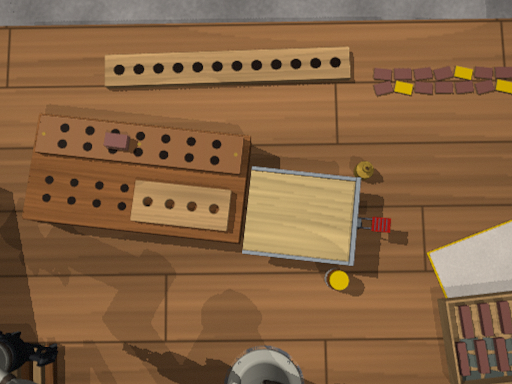

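View pics/s.png

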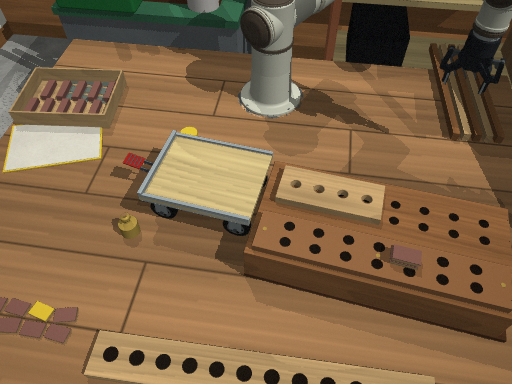

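```bash
python3 - <<'E'
from h import *
W=np.load('top.npy'); im=cv2.cvtColor(cv2.imread('pics/t.png'),cv2.COLOR_BGR2HSV)
def rect(n,m):
    m=cv2.morphologyEx(m.astype(np.uint8),cv2.MORPH_OPEN,np.ones((3,3)))
    k,l,s,c=cv2.connectedComponentsWithStats(m)
    j=1+s[1:,4].argmax(); q=W[l==j]
    print(n,len(q),c[j].round(),cv2.minAreaRect((q[:,:2]*1000).astype(np.float32)),np.nanmedian(q[:,2]))
x,y,z=W[...,0],W[...,1],W[...,2]
rect('board',(abs(z-.142)<.006)&(x<.60)&(y>0.05)&(y<.4))
rect('neigh',(abs(z-.142)<.006)&(x>.58)&(y>0.05))
rect('deck',(abs(z-.118)<.004)&(y<.06)&(y>-.3))
rect('lips',(abs(z-.13)<.016)&(y<.06)&(y>-.3))
red=((im[...,0]<8)|(im[...,0]>172))&(im[...,1]>140)
rect('red',red&(y<-.2))
rect('jar',(z>.06)&(x<.36)&(y<-.1)&(z<.1)&(x>.2))
rect('weight',(z>.02)&(x>.56)&(y<-.25)&(z<.1)&(x<.7))
E
```

```text
board 3518 [180. 205.] ((511.60235595703125, 220.33297729492188), (260.8134765625, 110.25482940673828), 83.05569458007812) 0.14122643002684931
neigh 7167 [141. 145.] ((680.366455078125, 334.19818115234375), (564.88818359375, 105.86978912353516), 82.99215698242188) 0.14102925842306208
deck 5742 [300. 218.] ((482.4028625488281, -100.94512939453125), (289.2912902832031, 221.0267333984375), 83.23506927490234) 0.11729860360744657
lips 7862 [303. 217.] ((481.69732666015625, -106.60752868652344), (300.4223327636719, 240.46214294433594), 82.99982452392578) 0.11787719555923556
red 54 [388. 224.] ((456.48309326171875, -362.17242431640625), (38.29156494140625, 48.9345588684082), 10.173604965209961) 0.10958484894188335
jar 307 [338. 280.] ((304.49847412109375, -209.29940795898438), (48.99070358276367, 51.79705810546875), 0.6345778703689575) 0.08405401196218862
weight 248 [364. 170.] ((617.9091186523438, -302.9515380859375), (48.50935363769531, 51.12678146362305), 1.1145344972610474) 0.04206785285838768
```

The top view shows the deck centred at about (303,217), the toe plate at (382,224), the loose board at (180,205), the jar at (338,280) and the weight at (364,170). The scene view agrees. The dolly, board and chest all have yaw of about -7°. From the deck pose, the toe plate should be near (0.455, -0.326, 0.109). The network put it within 1 cm of that; my red mask did not (bad depth pixels).

apply_moves(plan=[0, 0, -0.98, 0.68, -0.9, 0, -1, 0, 0, -0.98, 0.68, -0.9, 0, -1, 0, 0, -0.98, 0.68, -0.9, 0, -1, 0, 0, -0.98, 0.68, -0.9, 0, -1, 0, 0, -0.98, 0.68, -0.9, 0, -1, 0, 0, -0.98, 0.68, -0.9, 0, -1, 0, 0, -0.98, 0.68, -0.9, 0, -1, 0, 0, -0.98, 0.68, -0.9, 0, -1, 0, 0, -0.98, 0.68, -0.9, 0, -1, 0, 0, -0.98, 0.68, -0.9, 0, -1, 0, 0, -0.98, 0.68, -0.9, 0, -1, 0, 0, -0.98, 0.68, -0.9, 0, -1, 0, 0, -0.98, 0.68, -0.9, 0, -1, 0, 0, -0.98, 0.68, -0.9, 0, -1, 0, 0, -0.98, 0.68, -0.9, 0, -1, 0, 0, -0.98, 0.68, -0.9, 0, -1])

```text
clock: 2.5
tool_pos: [0.4618, 0.1722, 0.3058]
tcp_rot: [[0.007, 0.985, -0.17], [0.0, -0.17, -0.985], [-1.0, 0.006, -0.002]]
force: [0.0, 0.2, 0.7]
gripper_width: -0.0001
```

apply_moves(plan=[0, 0, 0, 0, -1, 0, -1, 0, 0, 0, 0, -1, 0, -1, 0, 0, 0, 0, -1, 0, -1, 0, 0, 0, 0, -1, 0, -1, 0, 0, 0, 0, -1, 0, -1, 0, 0, 0, 0, -1, 0, -1, 0, 0, 0, 0, -1, 0, -1, 0, 0, 0, 0, -1, 0, -1, 0, 0, 0, 0, -1, 0, -1, 0, 0, 0, 0, -1, 0, -1, 0, 0, 0, 0, -1, 0, -1, 0, 0, 0, 0, -1, 0, -1, 0, 0, 0, 0, -1, 0, -1, 0, 0, 0, 0, -1, 0, -1, 0, 0, 0, 0, -1, 0, -1, 0, 0, 0, 0, -1, 0, -1, 0, 0, 0, 0, -1, 0, -1, 0, 0, 0, 0, -1, 0, -1, 0, 0, 0, 0, 0, 0, -1])

```text
clock: 4.4
tool_pos: [0.4616, -0.3, 0.3081]
tcp_rot: [[0.013, 0.984, -0.177], [-0.003, -0.177, -0.984], [-1.0, 0.013, 0.0]]
force: [-0.5, 0.8, -0.9]
gripper_width: 0.0
```

```bash
cat >> h.py <<'E'
def wcloud(p,o):
    d=p['depth']; v,u=np.mgrid[0:d.shape[0],0:d.shape[1]]
    a=(u-p['cx'])/p['fx'];b=(v-p['cy'])/p['fy'];t=np.hypot(a,b)+1e-9
    k=np.tan(t)/t
    P=np.stack([a*k*d,b*k*d,d],-1); T=np.array(p['tool_from_camera'])
    P=P@T[:3,:3].T+T[:3,3]
    W=P@np.array(o['tcp_rot']).T+np.array(o['tool_pos']); W[(d==0)|(t>1.4)]=np.nan
    return W
E
python3 - <<'E'
from h import *
o=r.get_obs();p=cam('wrist');save(p,'w1.png');W=wcloud(p,o);np.save('w1.npy',W)
for t in['toe_plate','end_lip','weight','jar']:print(t,[(np.round(x['centre'],3),round(x['score'],2)) for x in r.look_for(t,p)[:2]])
im=cv2.cvtColor(p['image'],cv2.COLOR_RGB2HSV)
m=((im[...,0]<8)|(im[...,0]>172))&(im[...,1]>150)&(W[...,2]>.08)&(W[...,2]<.13)
q=W[m];print(len(q),cv2.minAreaRect((q[:,:2]*1000).astype(np.float32)),np.percentile(q[:,2],[5,50,95]),o['tool_pos'],o['force'])
E
```

```text
toe_plate [(array([ 0.463, -0.315,  0.101]), 0.66), (array([ 0.465, -0.197,  0.115]), 0.38)]
end_lip [(array([ 0.469, -0.201,  0.117]), 0.63)]
weight [(array([ 0.608, -0.301,  0.039]), 0.66)]
jar [(array([ 0.304, -0.211,  0.084]), 0.82)]
1570 ((456.9939880371094, -326.571044921875), (48.88379669189453, 39.84528732299805), 82.93009185791016) [0.09919553 0.10466239 0.11004172] [ 0.46162203 -0.29995944  0.30812086] [-0.50810769  0.78518721 -0.9428671 ]
```

View pics/w1.png

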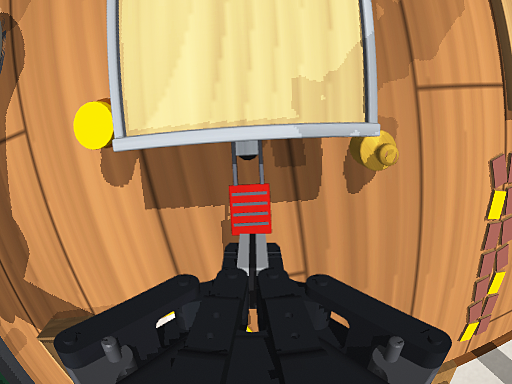

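The wrist view shows the red plate at (250,208) with nothing around it. It measures 49x40 mm, centred at (0.457, -0.327), top about 0.105, which matches the prediction. Next I go above it.

apply_moves(plan=[0, 0.15, 0.64, -0.2, -1, 0, -1, 0, 0, 0, 0, -0.1, -0.9, -1, 0, 0, 0, 0, 0, -0.9, -1, 0, 0, 0, 0, 0, -0.9, -1, 0, 0, 0, 0, 0, -0.9, -1, 0, 0, 0, 0, 0, -0.6, -1, 0, 0, 0, 0, 0, -0.2, -1, 0, 0, 0, 0, 0, 0, -1, 0, 0, 0, 0, 0, 0, -1])

```text
clock: 5.55
tool_pos: [0.4595, -0.3174, 0.1979]
tcp_rot: [[0.004, 0.994, -0.105], [-0.004, -0.105, -0.994], [-1.0, 0.004, 0.003]]
force: [0.5, 0.1, -0.4]
gripper_width: -0.0
```

apply_moves(plan=[0, 0, 0, -0.1, -0.36, 0, -1, 0, 0, 0, 0, 0, -0.2, -1, 0, 0, 0, 0, 0, -0.2, -1, 0, 0, 0, 0, 0, -0.1, -1, 0, 0, 0, 0, 0, -0.1, -1, 0, 0, 0, 0, 0, -0.1, -1])

```text
clock: 6.15
tool_pos: [0.4581, -0.3287, 0.1826]
tcp_rot: [[0.008, 0.994, -0.105], [-0.009, -0.105, -0.994], [-1.0, 0.009, 0.008]]
force: [-0.3, 0.6, 0.1]
gripper_width: 0.0003
```

apply_moves(plan=[0, 0, 0, 0, 0, -0.1, -1, 0, 0, 0, 0, 0, -0.1, -1, 0, 0, 0, 0, 0, -0.1, -1, 0, 0, 0, 0, 0, -0.1, -1, 0, 0, 0, 0, 0, -0.1, -1])

```text
clock: 6.65
tool_pos: [0.4581, -0.3304, 0.1732]
tcp_rot: [[0.007, 0.995, -0.104], [-0.013, -0.104, -0.994], [-1.0, 0.008, 0.012]]
force: [-3.0, 0.7, 4.7]
gripper_width: -0.0002
```

apply_moves(plan=[0, 0, 0, 0, 0, -0.1, -1, 0, 0, 0, 0, 0, -0.1, -1, 0, 0, 0, 0, 0, -0.1, -1])

```text
clock: 6.95
tool_pos: [0.458, -0.3312, 0.168]
tcp_rot: [[0.006, 0.995, -0.104], [-0.015, -0.104, -0.995], [-1.0, 0.008, 0.014]]
force: [-2.5, 0.8, 5.0]
gripper_width: -0.0001
```

apply_moves(plan=[0, 0, 0, 0, 0, -0.1, -1, 0, 0, 0, 0, 0, -0.1, -1])

```text
clock: 7.15
tool_pos: [0.458, -0.3317, 0.1645]
tcp_rot: [[0.005, 0.995, -0.103], [-0.016, -0.103, -0.995], [-1.0, 0.007, 0.015]]
force: [-2.8, 0.9, 5.7]
gripper_width: 0.0005
```

apply_moves(plan=[0, 0, 0, 0, 0, -0.08, -1, 0, 0, 0, 0, 0, -0.08, -1])

```text
clock: 7.35
tool_pos: [0.458, -0.332, 0.1619]
tcp_rot: [[0.005, 0.995, -0.103], [-0.017, -0.103, -0.995], [-1.0, 0.006, 0.016]]
force: [-2.2, 1.5, 6.3]
gripper_width: -0.0001
```

apply_moves(plan=[0, 0, 0, 0, 0, -0.08, -1, 0, 0, 0, 0, 0, -0.08, -1])

```text
clock: 7.55
tool_pos: [0.458, -0.3323, 0.1593]
tcp_rot: [[0.004, 0.995, -0.102], [-0.017, -0.102, -0.995], [-1.0, 0.006, 0.017]]
force: [-2.0, 1.2, 6.1]
gripper_width: -0.0
```

apply_moves(plan=[0, 0, 0, 0, 0, -0.08, -1, 0, 0, 0, 0, 0, -0.08, -1])

```text
clock: 7.75
tool_pos: [0.458, -0.3325, 0.1567]
tcp_rot: [[0.003, 0.995, -0.102], [-0.018, -0.102, -0.995], [-1.0, 0.005, 0.017]]
force: [-2.4, 2.3, 5.5]
gripper_width: 0.0001
```

apply_moves(plan=[0, 0, 0, 0, 0.02, -0.08, -1, 0, 0, 0, 0, 0.02, -0.08, -1, 0, 0, 0, 0, 0.02, -0.08, -1])

```text
clock: 8.05
tool_pos: [0.4581, -0.3324, 0.1535]
tcp_rot: [[0.003, 0.995, -0.101], [-0.021, -0.101, -0.995], [-1.0, 0.005, 0.021]]
force: [-2.7, 0.5, 6.6]
gripper_width: -0.0001
```

apply_moves(plan=[0, 0, 0, 0, 0.02, -0.08, -1, 0, 0, 0, 0, 0.02, -0.08, -1, 0, 0, 0, 0, 0.02, -0.08, -1])

```text
clock: 8.35
tool_pos: [0.4581, -0.3323, 0.1504]
tcp_rot: [[0.002, 0.995, -0.1], [-0.025, -0.1, -0.995], [-1.0, 0.004, 0.024]]
force: [-3.1, 0.5, 7.1]
gripper_width: 0.0001
```

apply_moves(plan=[0, 0, 0, 0, 0, -0.08, -1, 0, 0, 0, 0, 0, -0.08, -1, 0, 0, 0, 0, 0, -0.08, -1])

```text
clock: 8.65
tool_pos: [0.4582, -0.3325, 0.1468]
tcp_rot: [[0.001, 0.995, -0.099], [-0.025, -0.099, -0.995], [-1.0, 0.003, 0.024]]
force: [-1.9, 2.5, 7.4]
gripper_width: -0.0001
```

apply_moves(plan=[0, 0, 0, 0, 0, -0.08, -1, 0, 0, 0, 0, 0, -0.08, -1, 0, 0, 0, 0, 0, -0.08, -1])

```text
clock: 8.95
tool_pos: [0.4583, -0.3324, 0.1431]
tcp_rot: [[-0.0, 0.995, -0.099], [-0.024, -0.099, -0.995], [-1.0, 0.002, 0.024]]
force: [-1.6, 1.9, 6.8]
gripper_width: -0.0
```

apply_moves(plan=[0, 0, 0, 0, 0, -0.08, -1, 0, 0, 0, 0, 0, -0.08, -1, 0, 0, 0, 0, 0, -0.08, -1])

```text
clock: 9.25
tool_pos: [0.4584, -0.3323, 0.1395]
tcp_rot: [[-0.001, 0.995, -0.098], [-0.024, -0.098, -0.995], [-1.0, 0.001, 0.024]]
force: [-3.3, 1.6, 7.0]
gripper_width: -0.0003
```

apply_moves(plan=[0, 0, 0, 0, 0, -0.08, -1, 0, 0, 0, 0, 0, -0.08, -1, 0, 0, 0, 0, 0, -0.08, -1])

```text
clock: 9.55
tool_pos: [0.4585, -0.3334, 0.137]
tcp_rot: [[-0.003, 0.995, -0.096], [-0.026, -0.096, -0.995], [-1.0, -0.0, 0.026]]
force: [-4.4, 1.6, 11.1]
gripper_width: 0.0
```

apply_moves(plan=[0, 0, 0, 0, 0, -0.08, -1])

```text
clock: 9.65
tool_pos: [0.4585, -0.3339, 0.1365]
tcp_rot: [[-0.003, 0.995, -0.096], [-0.027, -0.096, -0.995], [-1.0, -0.001, 0.027]]
force: [-4.7, 2.8, 10.6]
gripper_width: -0.0002
```

apply_moves(plan=[0, 0, 0, 0, 0, -0.08, -1, 0, 0, 0, 0, 0, -0.08, -1])

```text
clock: 9.85
tool_pos: [0.4585, -0.3346, 0.1355]
tcp_rot: [[-0.005, 0.995, -0.095], [-0.028, -0.095, -0.995], [-1.0, -0.002, 0.029]]
force: [-5.0, 3.0, 11.3]
gripper_width: -0.0001
```

apply_moves(plan=[0, 0, 0, 0, 0.03, -0.1, -1, 0, 0, 0, 0, 0.03, -0.1, -1])

```text
clock: 10.05
tool_pos: [0.4586, -0.3348, 0.1345]
tcp_rot: [[-0.006, 0.996, -0.094], [-0.032, -0.094, -0.995], [-0.999, -0.003, 0.032]]
force: [-7.0, 1.9, 15.4]
gripper_width: -0.0003
```

apply_moves(plan=[0, 0, 0, 0, 0, 0.3, -1, 0, 0, 0, 0, 0, 0.8, -1, 0, 0, 0, 0, 0, 1, -1, 0, 0, 0, 0, 0, 1, -1, 0, 0, 0, 0, 0, 1, -1, 0, 0, 0, 0, 0, 1, -1, 0, -0.1, 0, 0, 0, 1, -1, 0.3, 0, 0, 0, 0, 0, -1])

```text
clock: 10.85
tool_pos: [0.4582, -0.3327, 0.2931]
tcp_rot: [[0.004, 0.996, -0.093], [-0.003, -0.093, -0.996], [-1.0, 0.004, 0.003]]
force: [-0.3, -0.8, 0.2]
gripper_width: -0.0004
```

```bash
cat >> h.py <<'E'
def red():
    o=r.get_obs();p=cam('wrist');W=wcloud(p,o)
    im=cv2.cvtColor(p['image'],cv2.COLOR_RGB2HSV)
    m=((im[...,0]<8)|(im[...,0]>172))&(im[...,1]>150)&(W[...,2]>.03)&(W[...,2]<.13)&(W[...,1]<-.22)
    q=W[m]; yl=(q[:,:2]-[.482,-.107])@[.122,.993]
    print(len(q),cv2.minAreaRect((q[:,:2]*1000).astype(np.float32)),np.percentile(q[:,2],[5,50,95]),o['tool_pos'],o['tcp_rot'].round(3),o['force'])
    a=np.polyfit(yl,q[:,2],1);print('slope dz/dy',a)
    return p,W
E
python3 - <<'E'
from h import *
p,W=red()
x,y,z=W[...,0],W[...,1],W[...,2]
m=(abs(z-.118)<.02)&(y>-.3)&(y<.06)
W2=cloud(cam('top'));m=(abs(W2[...,2]-.122)<.008)&(W2[...,1]<.06)&(W2[...,1]>-.3)&(W2[...,0]>.33)&(W2[...,0]<.63)
print(cv2.minAreaRect((W2[m][:,:2]*1000).astype(np.float32)))
E
```

```text
1253 ((456.4453125, -333.094970703125), (49.208133697509766, 40.06134796142578), 84.0307388305664) [0.0566135  0.06102063 0.06473523] [ 0.45821654 -0.33274306  0.29305408] [[ 0.004  0.996 -0.093]
 [-0.003 -0.093 -0.996]
 [-1.     0.004  0.003]] [-0.34199837 -0.81988275  0.24561678]
slope dz/dy [0.17238885 0.09991685]
((486.9344177246094, -94.07652282714844), (333.3278503417969, 247.9886016845703), 82.93121337890625)
```

The lever now sits at about 0.43 rad with almost no springback, so the stop is locked. The dolly crept only a few mm. Next I go behind the board's tail.

apply_moves(plan=[0, 0, -0.34, 0.1, 1, 0, 0.7, 0, 0, 0, 0.1, 1, 0, 0.7, 0, 0, 0, 0.1, 1, 0, 0.7, 0, 0, 0, 0.1, 1, 0, 0.7, 0, 0, 0, 0.1, 1, 0, 0.7, 0, 0, 0, 0.1, 1, 0, 0.7, 0, 0, 0, 0.1, 1, 0, 0.7, 0, 0, 0, 0.1, 1, 0, 0.7, 0, 0, 0, 0.1, 1, 0, 0.7, 0, 0, 0, 0.1, 1, 0, 0.7, 0, 0, 0, 0.1, 1, 0, 0.7, 0, 0, 0, 0.1, 1, 0, 0.7, 0, 0, 0, 0.1, 1, 0, 0.7, 0, 0, 0, 0.1, 1, 0, 0.7, 0, 0, 0, 0.1, 1, 0, 0.7, 0, 0, 0, 0.1, 1, 0, 0.7, 0, 0, 0, 0.1, 1, 0, 0.7, 0, 0, 0, 0.1, 1, 0, 0.7, 0, 0, 0, 0.1, 1, 0, 0.7, 0, 0, 0, 0.1, 1, 0, 0.7])

```text
clock: 12.95
tool_pos: [0.4896, 0.19, 0.2461]
tcp_rot: [[-0.066, 0.989, -0.135], [0.024, -0.134, -0.991], [-0.998, -0.068, -0.015]]
force: [-0.1, 0.1, 0.2]
gripper_width: 0.0726
```

apply_moves(plan=[0, 0, 0, 0.1, 1, 0, 0.7, 0, 0, 0, 0.1, 1, 0, 0.7, 0, 0, 0, 0.1, 1, 0, 0.7, 0, 0, 0, 0.1, 1, 0, 0.7, 0, 0, 0, 0.1, 1, 0, 0.7, 0, 0, 0, 0.1, 1, 0, 0.7, 0, 0, 0, 0.1, 1, 0, 0.7, 0, 0, 0, 0.1, 1, 0, 0.7, 0, 0, 0, 0.1, 0.9, 0, 0.7, 0, 0, 0, 0, 0, 0, 0.7, 0, 0, 0, 0, 0, 0, 0.7])

```text
clock: 14.05
tool_pos: [0.5013, 0.4205, 0.2189]
tcp_rot: [[-0.104, 0.986, -0.133], [0.008, -0.133, -0.991], [-0.995, -0.104, 0.006]]
force: [0.1, -0.1, -0.5]
gripper_width: 0.0728
```

apply_moves(plan=[0, -0.8, 0, 0.5, -0.3, 0.2, 0.7, 0, -0.4, 0.1, 0.5, -0.4, 0.2, 0.7, 0, 0, 0, 0.3, -0.4, 0, 0.7, 0, 0, 0, 0, 0, 0, 0.7, 0, 0, 0, 0, 0, 0, 0.7])

```text
clock: 14.55
tool_pos: [0.5343, 0.3868, 0.2251]
tcp_rot: [[-0.004, 0.992, -0.127], [0.004, -0.127, -0.992], [-1.0, -0.005, -0.003]]
force: [-0.1, -0.4, -0.9]
gripper_width: 0.0725
```

```bash
python3 - <<'E'
from h import *
o=r.get_obs();p=cam('wrist');save(p,'w2.png');W=wcloud(p,o)
print(o['tool_pos'],o['tcp_rot'].round(3))
x,y,z=W[...,0],W[...,1],W[...,2]
m=((abs(z-.142)<.006)&(x<.575)&(x>.43)&(y>0.05)&(y<.36)).astype(np.uint8)
k,l,s,c=cv2.connectedComponentsWithStats(cv2.morphologyEx(m,cv2.MORPH_OPEN,np.ones((3,3))));j=1+s[1:,4].argmax()
print(cv2.minAreaRect((W[l==j][:,:2]*1000).astype(np.float32)),s[j])
E
```

```text
[0.53427943 0.38683345 0.22513824] [[-0.004  0.992 -0.127]
 [ 0.004 -0.127 -0.992]
 [-1.    -0.005 -0.003]]
((524.1404418945312, 329.43408203125), (40.3890380859375, 103.48318481445312), 82.51382446289062) [ 173  288  153   48 5821]
```

View pics/w2.png

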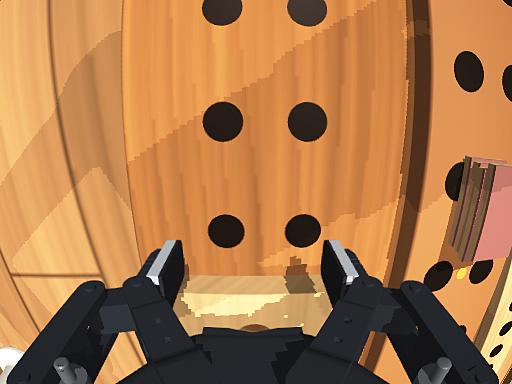

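The wrist view shows the fingers straddling the board's tail line (about row 275, columns 185-330), with the pads well clear at (480,210). Descend, then push in stages.

apply_moves(plan=[0, 0, 0, 0, 0, -0.6, 0.7, 0, 0, 0, 0, 0, -0.5, 0.7, 0, 0, 0, 0, 0, -0.1, 0.7, 0, 0, 0, 0, 0, 0, 0.7])

```text
clock: 15.0
tool_pos: [0.533, 0.3871, 0.1908]
tcp_rot: [[-0.007, 0.992, -0.127], [0.003, -0.127, -0.992], [-1.0, -0.008, -0.002]]
force: [0.7, 0.4, -0.3]
gripper_width: 0.0731
```

apply_moves(plan=[0, 0, 0, -0.05, -0.4, 0, 0.7, 0, 0, 0, -0.05, -0.4, 0, 0.7, 0, 0, 0, -0.05, -0.4, 0, 0.7, 0, 0, 0, -0.05, -0.4, 0, 0.7, 0, 0, 0, -0.05, -0.4, 0, 0.7, 0, 0, 0, -0.05, -0.4, 0, 0.7])

```text
clock: 15.6
tool_pos: [0.5246, 0.324, 0.1913]
tcp_rot: [[-0.006, 0.992, -0.125], [0.006, -0.125, -0.992], [-1.0, -0.006, -0.005]]
force: [-0.1, 3.2, -1.8]
gripper_width: 0.0726
```

apply_moves(plan=[0, 0, 0, -0.05, -0.4, 0.02, 0.7, 0, 0, 0, -0.05, -0.4, 0, 0.7, 0, 0, 0, -0.05, -0.4, 0, 0.7, 0, 0, 0, -0.05, -0.4, 0, 0.7, 0, 0, 0, -0.05, -0.4, 0, 0.7, 0, 0, 0, -0.05, -0.4, 0, 0.7, 0, 0, 0, -0.05, -0.4, 0, 0.7, 0, 0, 0, -0.05, -0.4, 0, 0.7, 0, 0, 0, -0.05, -0.4, 0, 0.7, 0, 0, 0, -0.05, -0.4, 0, 0.7, 0, 0, 0, -0.05, -0.4, 0, 0.7])

```text
clock: 16.7
tool_pos: [0.5097, 0.2043, 0.1927]
tcp_rot: [[-0.005, 0.992, -0.126], [0.007, -0.126, -0.992], [-1.0, -0.006, -0.006]]
force: [0.7, 3.5, -0.6]
gripper_width: 0.0728
```

apply_moves(plan=[0, 0, 0, -0.05, -0.4, 0, 0.7, 0, 0, 0, -0.05, -0.4, 0, 0.7, 0, 0, 0, -0.05, -0.4, 0, 0.7, 0, 0, 0, -0.05, -0.4, 0, 0.7, 0, 0, 0, -0.05, -0.4, 0, 0.7, 0, 0, 0, -0.05, -0.4, 0, 0.7, 0, 0, 0, -0.05, -0.4, 0, 0.7, 0, 0, 0, -0.05, -0.4, 0, 0.7, 0, 0, 0, -0.05, -0.4, 0, 0.7, 0, 0, 0, -0.05, -0.4, 0, 0.7, 0, 0, 0, -0.05, -0.4, 0, 0.7, 0, 0, 0, 0, 0, 0, 0.7])

```text
clock: 17.9
tool_pos: [0.4939, 0.0827, 0.1924]
tcp_rot: [[-0.006, 0.992, -0.127], [0.006, -0.127, -0.992], [-1.0, -0.007, -0.005]]
force: [0.2, -0.0, 0.0]
gripper_width: 0.0724
```

```bash
cat >> h.py <<'E'
def chk(f=None):
    p=cam('top');W=cloud(p)
    if f: save(p,f)
    x,y,z=W[...,0],W[...,1],W[...,2]
    m=((abs(z-.141)<.006)&(x<.575)&(x>.4)&(y>-.28)&(y<.3)).astype(np.uint8)
    k,l,s,c=cv2.connectedComponentsWithStats(cv2.morphologyEx(m,cv2.MORPH_OPEN,np.ones((3,3))));j=1+s[1:,4].argmax()
    print('board',cv2.minAreaRect((W[l==j][:,:2]*1000).astype(np.float32)),s[j])
    im=cv2.cvtColor(p['image'],cv2.COLOR_RGB2HSV)
    m=((z>.105)&(z<.137)&(y<.045)&(y>-.3)&(x>.33)&(x<.63)).astype(np.uint8)
    k,l,s,c=cv2.connectedComponentsWithStats(m);j=1+s[1:,4].argmax()
    q=W[l==j];yl=(q[:,:2]-[.482,-.107])@[.122,.993];xl=(q[:,:2]-[.482,-.107])@[.993,-.122]
    print('dolly -y end',[np.percentile(yl[abs(xl-a)<.01],1).round(4) for a in(-.08,.0,.08)],'x ends',[np.percentile(xl[abs(yl+.08)<.03],a).round(4) for a in(1,99)])
E
python3 -c "
from h import *
chk('t2.png');o=r.get_obs();print(o['tool_pos'],o['force'])"
```

```text
board ((472.95880126953125, -80.20987701416016), (212.84132385253906, 110.43370056152344), 82.7975845336914) [ 251  195   83   49 2890]
dolly -y end [np.float64(-0.1491), np.float64(-0.1526), np.float64(-0.1491)] x ends [np.float64(-0.1185), np.float64(0.1175)]
[0.49396071 0.08320018 0.19244109] [ 0.31648842 -0.23031982  0.27162058]
```

apply_moves(plan=[0, 0, 0, -0.05, -0.4, 0, 0.7, 0, 0, 0, -0.05, -0.4, 0, 0.7, 0, 0, 0, -0.05, -0.4, 0, 0.7, 0, 0, 0, -0.05, -0.4, 0, 0.7, 0, 0, 0, -0.02, -0.16, 0, 0.7, 0, 0, 0, -0.02, -0.12, 0, 0.7])

```text
clock: 18.55
tool_pos: [0.4874, 0.0333, 0.1925]
tcp_rot: [[-0.006, 0.992, -0.126], [0.008, -0.126, -0.992], [-1.0, -0.007, -0.007]]
force: [0.6, 3.1, -0.5]
gripper_width: 0.0725
```

apply_moves(plan=[0, 0, 0, -0.01, -0.1, 0, 0.7, 0, 0, 0, -0.01, -0.1, 0, 0.7, 0, 0, 0, -0.01, -0.1, 0, 0.7])

```text
clock: 18.85
tool_pos: [0.4865, 0.0255, 0.1925]
tcp_rot: [[-0.006, 0.992, -0.126], [0.008, -0.126, -0.992], [-1.0, -0.007, -0.008]]
force: [-0.5, 2.3, -0.3]
gripper_width: 0.0723
```

apply_moves(plan=[0, 0, 0, -0.01, -0.08, 0, 0.7, 0, 0, 0, -0.01, -0.08, 0, 0.7])

```text
clock: 19.05
tool_pos: [0.486, 0.0217, 0.1925]
tcp_rot: [[-0.006, 0.992, -0.126], [0.01, -0.126, -0.992], [-1.0, -0.007, -0.009]]
force: [1.5, 5.2, -1.2]
gripper_width: 0.0725
```

apply_moves(plan=[0, 0, 0, -0.01, -0.06, 0, 0.7])

```text
clock: 19.15
tool_pos: [0.4859, 0.021, 0.1926]
tcp_rot: [[-0.005, 0.992, -0.126], [0.012, -0.126, -0.992], [-1.0, -0.007, -0.011]]
force: [1.4, 8.7, -1.0]
gripper_width: 0.0725
```

The force rose at the predicted place, so the board is home. Back off, rise and check.

apply_moves(plan=[0, 0, 0, 0.03, 0.2, 0, 0.7, 0, 0, 0, 0.06, 0.5, 0, 0.7, 0, 0, 0, 0.06, 0.4, 0.6, 0.7, 0, 0, 0, 0, 0.2, 1, 0.7, 0, 0, 0, 0, 0, 1, 0.7, 0, 0, 0, 0, 0, 1, 0.7, 0, 0, 0, 0, 0, 1, 0.7, 0, 0, 0, 0, 0, 0, 0.7])

```text
clock: 19.95
tool_pos: [0.4887, 0.0568, 0.3113]
tcp_rot: [[-0.008, 0.992, -0.124], [0.004, -0.124, -0.992], [-1.0, -0.009, -0.003]]
force: [-0.7, -1.0, 0.6]
gripper_width: 0.0728
```

```bash
python3 -c "
from h import *
chk('t3.png');o=r.get_obs();print(o['clock'],o['tool_pos'],o['tcp_rot'].round(3))"
```

```text
board ((466.8714904785156, -126.15267181396484), (239.5928192138672, 109.93030548095703), 82.84981536865234) [ 263  196   93   50 2992]
dolly -y end [np.float64(-0.1489), np.float64(-0.1521), np.float64(-0.1491)] x ends [np.float64(-0.1193), np.float64(0.1176)]
20.0 [0.48790493 0.05688821 0.30921861] [[-0.011  0.992 -0.124]
 [ 0.005 -0.124 -0.992]
 [-1.    -0.012 -0.004]]
```

View pics/t3.png

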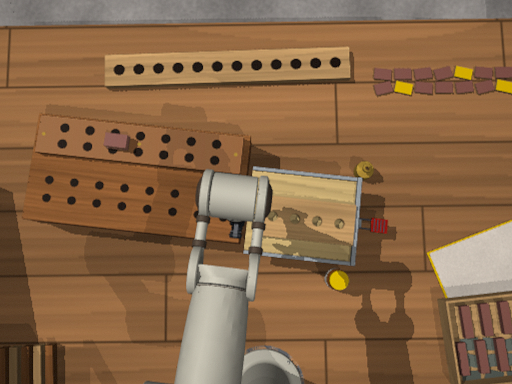

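The top view shows the board on the deck against the lip (lead end at about column 352), with the weight (364,170), jar (338,280) and pads (117,141) where they were. Next: the lever.

apply_moves(plan=[0, 0, 0, -0.06, -0.8, 0, 0.7, 0, 0, 0, -0.06, -0.8, 0, 0.7, 0, 0, 0, -0.06, -0.8, 0, 0.7, 0, 0, 0, -0.06, -0.8, 0, 0.7, 0, 0, 0, -0.06, -0.8, 0, 0.7, 0, 0, 0, -0.06, -0.8, 0, 0.7, 0, 0, 0, -0.06, -0.8, 0, 0.7, 0, 0, 0, -0.06, -0.8, 0, 0.7, 0, 0, 0, -0.06, -0.8, 0, 0.7, 0, 0, 0, -0.06, -0.8, 0, 0.7, 0, 0, 0, -0.06, -0.8, 0, 0.7, 0, 0, 0, -0.06, -0.8, 0, 0.7, 0, 0, 0, -0.06, -0.8, 0, 0.7, 0, 0, 0, -0.06, -0.8, 0, 0.7, 0, 0, 0, -0.06, -0.8, 0, 0.7, 0, 0, 0, -0.06, -0.8, 0, 0.7, 0, 0, 0, -0.06, -0.8, 0, 0.7, 0, 0, 0, -0.06, -0.8, 0, 0.7, 0, 0, 0, -0.06, -0.8, 0, 0.7, 0, 0, 0, 0, 0, 0, 0.7])

```text
clock: 22.0
tool_pos: [0.4472, -0.329, 0.2744]
tcp_rot: [[-0.059, 0.991, -0.119], [0.023, -0.118, -0.993], [-0.998, -0.061, -0.016]]
force: [0.3, 0.3, 0.0]
gripper_width: 0.0725
```

```bash
python3 -c "
from h import *
p,W=red();save(p,'w3.png');print(np.round(p['tool_from_camera'],3))
x,y,z=W[...,0],W[...,1],W[...,2]
yl=(x-.482)*.122+(y+.107)*.993;xl=(x-.482)*.993-(y+.107)*.122
for a in(-.09,-.06,-.03,.03,.06):
  m=(abs(xl-a)<.006)
  print(a,'lip outer',np.percentile(yl[m&(z>.122)],1),'lip in~',np.percentile(yl[m&(z>.127)&(z<.1345)&(yl<-.1)],[2,98]),'board lead',np.percentile(yl[m&(z>.137)],1))"
```

```text
1367 ((456.2480163574219, -333.07098388671875), (50.041168212890625, 38.63906478881836), 82.84981536865234) [0.05656379 0.06103053 0.06488135] [ 0.44720487 -0.32903888  0.27435665] [[-0.059  0.991 -0.119]
 [ 0.023 -0.118 -0.993]
 [-0.998 -0.061 -0.016]] [0.28276606 0.28025297 0.01537745]
slope dz/dy [0.17491003 0.10044132]
[[-0.001 -0.296  0.955 -0.069]
 [ 1.    -0.001  0.001 -0.001]
 [ 0.001  0.955  0.296 -0.075]
 [ 0.     0.     0.     1.   ]]Traceback (most recent call last):
  File "<string>", line 8, in <module>
    print(a,'lip outer',np.percentile(yl[m&(z>.122)],1),'lip in~',np.percentile(yl[m&(z>.127)&(z<.1345)&(yl<-.1)],[2,98]),'board lead',np.percentile(yl[m&(z>.137)],1))
                                                                                                                                       ~~~~~~~~~~~~~^^^^^^^^^^^^^^^^^^
    return _quantile_unchecked(
        a, q, axis, out, overwrite_input, method, keepdims, weights)
    return _ureduce(a,
                    func=_quantile_ureduce_func,
    ...<5 lines>...
                    overwrite_input=overwrite_input,
                    method=method)
    r = func(a, **kwargs)
    result = _quantile(arr,
                       quantiles=q,
    ...<2 lines>...
                       out=out,
                       weights=wgt)
    slices_having_nans = np.isnan(arr[-1, ...])
                                  ~~~^^^^^^^^^
IndexError: index -1 is out of bounds for axis 0 with size 0
```

View pics/w3.png

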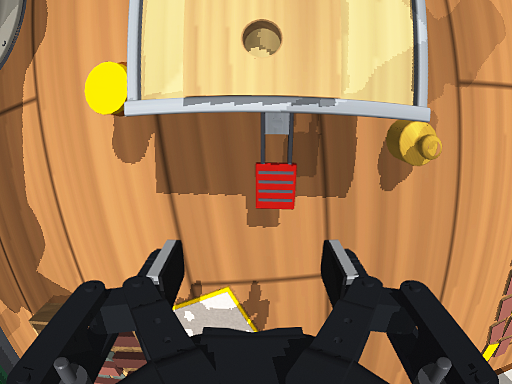

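The view shows the board tight against the lip and the plate at (276,186), still locked at slope 0.175 (0.43 rad). Straighten the tool and go down around the plate.

apply_moves(plan=[-0.26, -0.68, 0, 0.36, -0.32, 0, 0.7, 0, 0, 0, 0, 0, -0.8, 0.7, 0, 0, 0, 0, 0, -0.9, 0.7, 0, 0, 0, 0, 0, -0.9, 0.7, 0, 0, 0, 0, 0, -0.9, 0.7, 0, 0, 0, 0, 0, 0, 0.7, 0, 0, 0, 0, 0, 0, 0.7])

```text
clock: 22.75
tool_pos: [0.4582, -0.3321, 0.1846]
tcp_rot: [[0.004, 0.993, -0.114], [0.002, -0.114, -0.993], [-1.0, 0.003, -0.003]]
force: [0.2, 0.4, 1.5]
gripper_width: 0.0726
```

apply_moves(plan=[0, 0, 0, -0.1, -0.25, -0.4, 0.7, 0, 0, 0, 0, 0, -0.6, 0.7, 0, 0, 0, 0, 0, -0.6, 0.7, 0, 0, 0, 0, 0, -0.6, 0.7, 0, 0, 0, 0, 0, -0.5, 0.7, 0, 0, 0, 0, 0, -0.2, 0.7, 0, 0, 0, 0, 0, 0, 0.7])

```text
clock: 23.45
tool_pos: [0.4569, -0.3406, 0.1108]
tcp_rot: [[0.009, 0.993, -0.114], [-0.003, -0.114, -0.993], [-1.0, 0.009, 0.002]]
force: [0.0, 0.2, -0.1]
gripper_width: 0.0726
```

apply_moves(plan=[0, 0, 0, -0.02, 0.1, -0.2, 0.7, 0, 0, 0, 0, 0, 0, -1, 0, 0, 0, 0, 0, 0, -1, 0, 0, 0, 0, 0, 0, -1, 0, 0, 0, 0, 0, 0, -1, 0, 0, 0, 0, 0, 0, -1], force=40)

```text
clock: 24.05
tool_pos: [0.4569, -0.3387, 0.1071]
tcp_rot: [[0.01, 0.993, -0.114], [-0.006, -0.114, -0.993], [-1.0, 0.011, 0.004]]
force: [0.4, -0.1, -2.2]
gripper_width: 0.0389
```

apply_moves(plan=[0, 0, 0, 0, 0, 0.2, -1, 0, 0, 0, 0, 0, 0.2, -1, 0, 0, 0, 0, 0, 0.2, -1, 0, 0, 0, 0, 0, 0.2, -1])

```text
clock: 24.45
tool_pos: [0.4561, -0.3362, 0.1223]
tcp_rot: [[0.01, 0.993, -0.116], [-0.001, -0.116, -0.993], [-1.0, 0.01, 0.0]]
force: [5.1, -3.3, -15.2]
gripper_width: 0.0386
```

apply_moves(plan=[-0.2, 0, 0, 0, -0.02, 0.2, -1, -0.2, 0, 0, 0, -0.02, 0.2, -1, -0.2, 0, 0, 0, -0.02, 0.2, -1, -0.2, 0, 0, 0, 0, 0.2, -1, -0.2, 0, 0, 0, 0, 0.2, -1])

```text
clock: 24.95
tool_pos: [0.4559, -0.3315, 0.1406]
tcp_rot: [[0.01, 0.993, -0.117], [-0.079, -0.116, -0.99], [-0.997, 0.019, 0.077]]
force: [5.4, -0.1, -14.2]
gripper_width: 0.0389
```

apply_moves(plan=[-0.2, 0, 0, 0, 0, 0.16, -1, -0.2, 0, 0, 0, 0.02, 0.16, -1, -0.2, 0, 0, 0, 0.02, 0.16, -1])

```text
clock: 25.25
tool_pos: [0.4557, -0.3274, 0.1489]
tcp_rot: [[0.011, 0.993, -0.118], [-0.127, -0.116, -0.985], [-0.992, 0.025, 0.125]]
force: [5.5, -1.9, -15.0]
gripper_width: 0.0388
```

apply_moves(plan=[-0.2, 0, 0, 0, 0.02, 0.14, -1, -0.1, 0, 0, 0, 0.02, 0.14, -1])

```text
clock: 25.45
tool_pos: [0.4557, -0.3246, 0.1537]
tcp_rot: [[0.011, 0.993, -0.118], [-0.151, -0.115, -0.982], [-0.988, 0.029, 0.149]]
force: [5.1, -2.1, -14.3]
gripper_width: 0.0389
```

apply_moves(plan=[0, 0, 0, 0, 0, 0.12, -1, 0, 0, 0, 0, 0, 0.12, -1])

```text
clock: 25.65
tool_pos: [0.4556, -0.3227, 0.1573]
tcp_rot: [[0.012, 0.993, -0.118], [-0.148, -0.115, -0.982], [-0.989, 0.029, 0.146]]
force: [5.2, -2.6, -13.4]
gripper_width: 0.0393
```

```bash
python3 -c "
from h import *
p,W=red();save(p,'w4.png')"
```

```text
6395 ((456.2070617675781, -324.7520751953125), (49.600563049316406, 39.90693283081055), 83.17034912109375) [0.10056954 0.10601208 0.11218586] [ 0.45563519 -0.32271288  0.1573394 ] [[ 0.012  0.993 -0.118]
 [-0.148 -0.115 -0.982]
 [-0.989  0.029  0.146]] [  5.21864945  -2.63869942 -13.41052317]
slope dz/dy [-0.25690049  0.05040391]
```

View pics/w4.png

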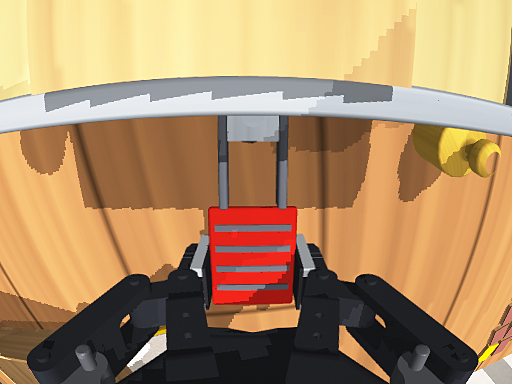

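Slope -0.257 puts the lever at about 0.01 rad, so it is fully up. The plate at (253,255) is between the pads. Release it and back out.

apply_moves(plan=[0, 0, 0, 0, 0, 0, -1, 0, 0, 0, 0, 0, 0, 0.2, 0, 0, 0, 0, 0, 0, 0.7, 0, 0, 0, 0, 0, 0, 0.7, 0, 0, 0, 0, 0, 0, 0.7, 0, 0, 0, 0, 0.07, 0.4, 0.7, 0, 0, 0, 0, 0.1, 0.7, 0.7, 0, 0, 0, 0, 0.1, 0.8, 0.7, 0.5, 0, 0, 0, 0, 0.8, 0.7, 0.5, 0, 0, 0, 0, 0.8, 0.7, 0, 0, 0, 0, -0.3, 0.8, 0.7, 0, 0, 0, 0, 0, 0, 0.7, 0, 0, 0, 0, 0, 0, 0.7])

```text
clock: 27.0
tool_pos: [0.4569, -0.3234, 0.2789]
tcp_rot: [[0.018, 0.993, -0.117], [-0.064, -0.116, -0.991], [-0.998, 0.026, 0.062]]
force: [-0.9, 1.5, -1.6]
gripper_width: 0.0726
```

```bash
python3 -c "
from h import *
p,W=red();save(p,'w5.png');chk('t5.png')
q=cam('scene')
for t in['jar','weight','pads']:
  print(t,[(np.round(x['centre'],3),round(x['score'],2)) for x in r.look_for(t,q)[:1]])
x,y,z=W[...,0],W[...,1],W[...,2]
yl=(x-.482)*.122+(y+.107)*.993;xl=(x-.482)*.993-(y+.107)*.122
for a in(-.05,-.02,.02):
  m=(abs(xl-a)<.006)&(yl<0)
  f=lambda v,c:np.percentile(v,c).round(4) if len(v) else None
  print(a,'lip',f(yl[m&(z>.125)&(z<.136)],[2,50]),'lead',f(yl[m&(z>.1375)],1))
print(r.get_obs()['clock'])"
```

```text
2170 ((456.6246337890625, -324.4607849121094), (48.81281661987305, 39.77057647705078), 82.93791961669922) [0.10077784 0.10642152 0.1123418 ] [ 0.45689242 -0.32344354  0.27885661] [[ 0.018  0.993 -0.117]
 [-0.064 -0.116 -0.991]
 [-0.998  0.026  0.062]] [-0.89317414  1.51129207 -1.60127546]
slope dz/dy [-0.25607527  0.05068702]
board ((468.7335510253906, -111.05549621582031), (260.03082275390625, 110.1661605834961), 82.76234436035156) [ 254  195  100   50 3377]
dolly -y end [np.float64(-0.1424), np.float64(-0.1475), np.float64(-0.1427)] x ends [np.float64(-0.1196), np.float64(0.1171)]
jar [(array([ 0.298, -0.201,  0.084]), 0.67)]
weight [(array([ 0.636, -0.295,  0.042]), 0.6)]
pads [(array([0.693, 0.385, 0.174]), 0.58)]
-0.05 lip [-0.1482 -0.1426] lead -0.2306
-0.02 lip [-0.1488 -0.1409] lead -0.2086
0.02 lip [-0.1487 -0.1429] lead -0.2087
27.3
```

View pics/w5.png

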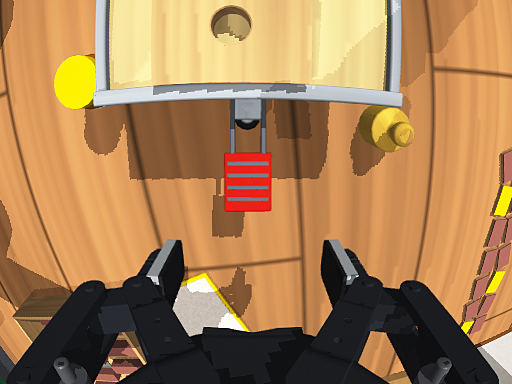

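```bash
python3 -c "
from h import *
print(r.close_job(), r.get_obs()['clock'])"
```

```text
the job is handed in; nothing more can be done
the job is handed in; nothing more can be done
```

I finished the three steps and handed the job in at about 27 s of the 72 s allowed; no verdict came back.

- **Braking:** I pressed the toe plate to about 15.4 N at the wrist and let go. The lever stayed at about 0.43 rad with almost no springback. I could not measure the foot's load directly; I estimate 15 to 20 N from the toe force.
- **Board:** I pushed it from the tail with both fingers until the force rose to 8.7 N at the predicted place. The last check put its leading end about 136 to 138 mm from the dolly's centre (limit for the end check is 130 mm). It was square to the deck within about 0.01 rad.
- **Release:** I pinched the plate and lifted it. The last look showed the lever back up at about 0.01 rad, with the plate at its starting height.
- **Dolly:** It is about 2 to 6 mm from its starting place, allowed 25 mm. The plate's position said 2 mm and the deck edge in the top view said up to 6 mm.
- **Bystanders:** The weight and pads measured within 4 mm of their first positions. The last jar reading was about 11 mm from an earlier one taken with a different camera. The pictures show it in place and nothing came near it.

Two measurements gave unusable values: the first red-colour fit of the toe plate, and the last depth reading of the board's leading edge at the lip. In both cases I relied on the other measurements instead.

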